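# Reset the stay of a drying-box vent door

## Task

The long slot of a flat steel stay lies over the upright pin on the drying box. Lift the stay off the pin, use it to swing the vent door wider, and drop its round end hole (the one next to the black grip) over the same pin, so that the stay lies flat and fully home; then let go. The hole fits closely, so feel for the pin gently rather than forcing it, and leave the other things alone.

Things in the scene. Friction and masses are not known exactly. Their poses are not given: they have to be found in the camera images.
- cabinet: low plywood drying box, 300 x 300 mm, 110 mm high, fixed to the table; origin at the centre of its underside, z up, its front with the vent door faces -x of its own frame
- door (a joint): opening angle of the vent door, rad: 0 shut, 0.18 at the start, stop at 1.2. The door is an upright wooden louvred leaf 300 mm wide, 105 mm high at the box's front, hinged on a vertical axis at the front left corner (+y end); it opens outward to the box's -x. Its hinge is stiff (about 0.2 N m, 1 N along the stay): it stays where it is left
- door_hinge (a point): point on the door's vertical hinge axis, 140 mm above the table, at (-158, +150) mm in the box's frame; it does not move. The stay's pivot stands 200 mm from this axis, at (-158 - 200 sin q, 150 - 200 cos q) mm in the box's frame for door angle q
- stay: flat steel bar 260 x 36 x 5 mm, about 250 g, level above the box's top. Origin: its pivot on the door's top edge, at the bar's underside; own x along the bar to its free end, z up. The pivot lets it swivel, tip up and roll but holds its place. On the centre line: a straight slot 22 mm wide, 82 to 158 mm from the pivot, then a round hole 10 mm across at 194 mm, then the black grip at 230 mm
- stay_grip (a point): middle of the black upright plastic grip near the stay's free end, 30 mm above the bar's underside; the grip is 26 mm along the bar, 12 mm thick across it, and rises from the bar's top to 47 mm above its underside
- end_hole (a point): the round end hole, 194 mm from the pivot, at the bar's underside
- pin_block: aluminium block, 24 x 38 mm, 30 mm high, fixed on the box's top under the stay's slot; it carries the pin; origin at the centre of its underside. The bar lies on it when home. Two equal blocks without a pin stand in line with it along the stay at 25 mm spacing as rests; the pin block may be any of the three
- block_top (a point): centre of the pin block's top, 140 mm above the table, NOT the pin: the steel pin, 9 mm across, rises 12 mm above the block (top edge bevelled 0.5 mm) and is clamped anywhere up to 5.5 mm from this point both along the block's x and its y, differently each time, and this is not measured. It does not shift under less than 100 N
- jar: small closed amber jar, 48 mm across, 70 mm high, standing on the back left corner of the box; leave it alone; origin at the centre of its underside
- level: black spirit level, 200 x 26 x 50 mm, standing on the table to the left; leave it alone; origin at the centre of its underside
- tape: empty cardboard tape core, 90 mm across, 24 mm high, lying on the table to the right; leave it alone; origin at the centre of its underside
- driver: screwdriver lying on the table to the right; leave it alone

How it is judged:
By the outcome, as a careful person would: the job done as asked, in the order asked, and still so for the second after the job is handed in, with the robot touching nothing.
It also fails if it takes over 51 s, if anything falls off the work surface, if the arm or the gripper's body presses on something with over 40 N, if the wrist force passes 120 N, or if a joint passes its speed limit or range.

## Robot

A 6-joint arm with a two-finger parallel gripper is mounted at the origin on the work surface. World frame = base frame: x ahead of the robot, y to its left, z up, the work surface at z = 0. Lengths are in m, angles in rad, forces in N, time in s.
With the tool pointing down it reaches from about 0.25 to 0.775 m from the base axis. Payload 4 kg.
Tool frame: the origin (TCP) lies at the very end of the fingers, on their centre line; the grasp point (between the pads) lies hold_point_z behind it (hold_point_z is the distance from the TCP to the grasp point, in m); z points along the fingers, y is the direction in which the jaws open and shut (so a half turn about z gives the same grasp; the last joint's range is limited). The gripper opens to 94 mm and grips with 3 to 60 N. Pads are 16 mm wide; open, the fingers measure 119 mm over their backs; the gripper's body (75 mm by 177 mm) begins 78 mm behind the grasp point.
Start: joints at [-1.226, 0.087, 1.371, -0, 1.684, -0.103], TCP at [0.238, -0.496, 0.206] pointing down, gripper open.
Joint ranges: [-3.1, 3.1], [-0.76, 2.03], [0.27, 2.55], [-1.08, 4.22], [0.17, 2.65], [-2.57, 2.57]. Speed limits (rad/s): [2.79, 2.79, 3.14, 3.14, 3.14, 3.14].

## Interface

Orientations are given as [roll, pitch, yaw] about the fixed x, y, z axes, in that order (R = Rz(yaw) Ry(pitch) Rx(roll)).
In Python, from bench import * gives the robot as it stands.
- The arm moves only by the tool step_arm, never from a script. Its argument "increments" is text: rows parted by semicolons, each of 6 numbers parted by spaces: the shift along the tool's x, y, z in cm, then the turn, a rotation vector about the tool's x, y, z in rad. A call has 1 to 5 rows; each row shifts and turns the commanded pose from where the row before left it, along the tool's axes as they then stand; what a row does not reach is not made up. A row lasts 1/10 s, in which the tool goes at most 50 mm and 8.59 degrees, less where a joint would pass 70% of its speed; a pose out of reach is approached as far as the arm can. A call is refused whole if a number of a shift passes 5 or a number of a turn 0.15, either way. A call with a gripper value outside its range is refused whole. "claw" is the gripper's target within -1 to 1 (shut at 1, half-way at 0, fully open at -1), set as the call begins (left out, the last holds). The fingers move at their own pace and stop on an object; the grip force is fixed at half the most. Time passes only in rows, so rows that do not move let the fingers close. It gives the time, the measured TCP pose, the force and the opening at its end, in the units of the state.
- get_obs(): the state, without advancing time (a new reading comes with each control period).
- snapshot(name): name is "scene" or "top" or "wrist"; returns the picture (400x640x3 uint8, red, green, blue); there is no depth.
- calibration(name): a dict with "camera_matrix" (3x3 intrinsics, pixels), "eye" and "orientation" of the camera in the world; the wrist camera has in their place "tool_from_camera" (4x4, takes a point from camera to tool coordinates, whose origin is the TCP and whose axes are the flange's). Camera axes: x right, y up, looking along -z (the intrinsics and any distortion apply to the point x, -y, -z); pixel columns grow to the right and rows downward; lengths in m; the calibration is good to about 2 mm. A picture is of the moment at which its call begins: read the wrist's pose just before it. calibration takes no time and is no camera call.
- close_job(): hands the job in, once; it reports no verdict.
The state is a dict: "time": time; "joint_positions": joint angles; "qvel": joint speeds; "joint_torque": joint torques, N m; "tool_pos": TCP position; "ee_rot": TCP orientation; "wrist_force": force on the tool from outside, world axes, zero at the start; "wrist_torque": the same for the moment, N m; "width": finger opening in m.
Only numpy, scipy, OpenCV 4.12 (cv2) and the standard library are available. Lean on these libraries where they do the work, as an engineer would, in place of code of your own. Each camera call takes 0.05 s, during which the arm holds its last target. There are 200 camera calls.

## Working session

There is one attempt and no reset: what is moved stays moved. The work goes in short steps, Python scripts to look and compute and a tool call to move; the robot and the scene stay as the last step left them, time stands still between calls to the robot, and variables do not carry over. Pictures are saved under pics/ and viewed, about 8 in all and at most 12, crops included, and the job is handed in when it is done.

Besides the shell and the picture viewer there is one more tool, called after ">>>" by a JSON object that holds its "name" and its "arguments", one argument or row to a line. step_arm: Moves the arm, as the interface text tells. Its arguments: {"type":"object","properties":{"increments":{"type":"string"},"claw":{"type":"number"}},"required":["increments"]}

```bash
mkdir -p pics; ls; python3 - <<'E'
from bench import *
import cv2,numpy as np
for n in ("scene","top"):
    cv2.imwrite(f"pics/{n}0.png",snapshot(n)[:,:,::-1]); print(n,calibration(n))
print(calibration("wrist"))
print(get_obs())
E
```

```text
pics
scene {'camera_matrix': array([[393.37025894,   0.        , 323.89042784],
       [  0.        , 393.37025894, 199.59366837],
       [  0.        ,   0.        ,   1.        ]]), 'eye': array([ 0.9435685 , -0.61939984,  1.02762012]), 'orientation': array([0.67539138, 0.00697743, 0.53037165])}
top {'camera_matrix': array([[491.31548058,   0.        , 317.02099673],
       [  0.        , 491.31548058, 199.22096893],
       [  0.        ,   0.        ,   1.        ]]), 'eye': array([ 0.31210506, -0.00577592,  1.56603488]), 'orientation': array([ 0.18566802,  0.01457865, -1.59272701])}
{'camera_matrix': array([[314.73938838,   0.        , 321.5877921 ],
       [  0.        , 314.73938838, 197.67166075],
       [  0.        ,   0.        ,   1.        ]]), 'tool_from_camera': array([[ 6.32410016e-04,  9.66264716e-01,  2.57550186e-01,
         7.39704457e-02],
       [ 9.99999547e-01, -4.27709922e-04, -8.50819512e-04,
        -5.08780172e-04],
       [-7.11960104e-04,  2.57550607e-01, -9.66264549e-01,
        -1.78181493e-01],
       [ 0.00000000e+00,  0.00000000e+00,  0.00000000e+00,
         1.00000000e+00]])}
{'time': 0.1, 'joint_positions': array([-1.22605942e+00,  8.79016057e-02,  1.37210215e+00,  1.02023824e-05,
        1.68360489e+00, -1.03104158e-01]), 'qvel': array([-0.00073519, -0.00125748, -0.00260472,  0.00046869,  0.00067759,
       -0.00017201]), 'joint_torque': array([ 2.44826006e-03, -3.41252875e+01, -3.03301656e+01,  7.20739178e-02,
        3.04324622e-02, -8.98909389e-05]), 'tool_pos': array([ 0.23798937, -0.49529229,  0.20441051]), 'ee_rot': array([-3.13958841e+00, -2.17574742e-04,  4.47841984e-01]), 'wrist_force': array([ 0.40624475,  0.41300459, -0.4085228 ]), 'wrist_torque': array([0.058646  , 0.00925561, 0.02014938]), 'width': 0.09433451354056291}
```

View pics/top0.png

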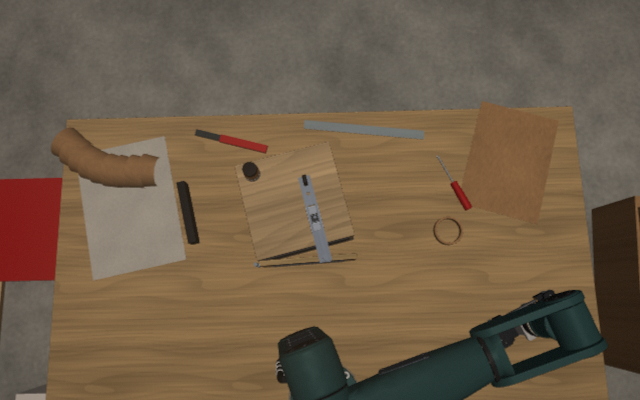

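View pics/scene0.png

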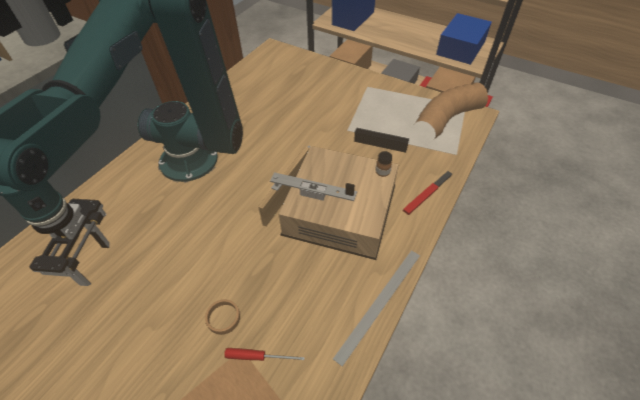

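The top view shows the stay from about (326,260) at the door to (304,176), with the grip at about (305,181). The box corners are near (238,166), (331,143), (353,236) and (258,262).

```bash
cat > h.py <<'E'
from bench import *
import cv2,numpy as np
from scipy.spatial.transform import Rotation as Ro
def cam(n):
    c=calibration(n);K=c["camera_matrix"]
    if n=="wrist":
        o=get_obs();T=np.eye(4);T[:3,:3]=Ro.from_euler('xyz',o["ee_rot"]).as_matrix();T[:3,3]=o["tool_pos"]
        T=T@c["tool_from_camera"];return K,T[:3,3],T[:3,:3]
    return K,c["eye"],Ro.from_euler('xyz',c["orientation"]).as_matrix()
def ray(C,u,v):
    K,e,R=C;return e,R@np.array([(u-K[0,2])/K[0,0],-(v-K[1,2])/K[1,1],-1.])
def onz(C,u,v,z):
    e,d=ray(C,u,v);return e+d*(z-e[2])/d[2]
def proj(C,p):
    K,e,R=C;q=R.T@(np.asarray(p)-e);return np.array([K[0,2]+K[0,0]*q[0]/-q[2],K[1,2]-K[1,1]*q[1]/-q[2]])
E
python3 - <<'E'
from h import *
C=cam("top")
for l,u,v,z in [("BL",238,166,.11),("BR",331,143,.11),("FR",353,236,.11),("FL",258,262,.11),("grip",304.5,178,.187),("bar end door",326,261,.145)]:
    print(l,onz(C,u,v,z).round(4))
I=cv2.imread("pics/top0.png");cv2.imwrite("pics/topc.png",cv2.resize(I[135:275,225:365],None,fx=4.2,fy=4.2,interpolation=cv2.INTER_CUBIC))
E
```

```text
BL [0.6955 0.2491 0.11  ]
BR [ 0.7611 -0.0375  0.11  ]
FR [ 0.4722 -0.095   0.11  ]
FL [0.4019 0.1877 0.11  ]
grip [0.6346 0.0433 0.187 ]
bar end door [ 0.3982 -0.0128  0.145 ]
```

View pics/topc.png

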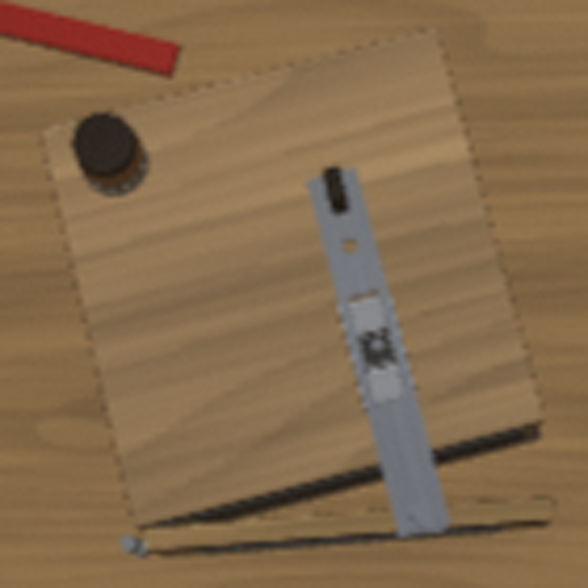

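The crop shows the grip top at about (305,180), the end hole at (308,193), the pin at about (315,218) and the hinge knob at (256,264.5), all in full-picture pixels.

```bash
cat >> h.py <<'E'
def plan(H,yaw,pin):
    "H hinge xy, yaw of box, pin xy -> door angle, pivot, stay yaw when hole is on pin"
    from scipy.optimize import brentq
    R=np.array([[np.cos(yaw),-np.sin(yaw)],[np.sin(yaw),np.cos(yaw)]])
    piv=lambda q:H+R@np.array([-.2*np.sin(q),-.2*np.cos(q)])
    q=brentq(lambda q:np.linalg.norm(pin-piv(q))-.194,.1,1.15)
    P=piv(q);d=pin-P;return q,P,np.arctan2(d[1],d[0]),piv
def delta(p,yaw):
    "shift (cm) in tool axes and turn about tool z to reach p with tool x along yaw (tool pointing down)"
    o=get_obs();R=Ro.from_euler('xyz',o["ee_rot"]);T=Ro.from_euler('xyz',[np.pi,0,yaw])
    return (R.inv().apply(np.asarray(p)-o["tool_pos"])*100).round(2),(R.inv()*T).as_rotvec().round(3)
E
python3 - <<'E'
import bench;print([x for x in dir(bench) if not x.startswith('_')], getattr(bench,'hold_point_z',None))
from h import *
C=cam("top");f=lambda a,b,z:onz(C,225+a/4.2,135+b/4.2,z)
W=np.array([f(46,131,.11),f(433,33,.11),f(540,428,.11),f(138,527,.11)])[:,:2]
B=np.array([[.15,.15],[.15,-.15],[-.15,-.15],[-.15,.15]])
M,_=cv2.estimateAffinePartial2D(B,W);print(M,np.hypot(M[0,0],M[1,0]));yaw=np.arctan2(M[1,0],M[0,0])
c=W.mean(0);R=np.array([[np.cos(yaw),-np.sin(yaw)],[np.sin(yaw),np.cos(yaw)]])
H=c+R@[-.158,.15];print("yaw",yaw,"c",c,"H",H,"hinge seen",f(129,544,.14))
hole=f(349,245,.145)[:2];pin=f(377,348,.145)[:2];grip=f(336,190,.187)[:2]
q,P,th,piv=plan(H,yaw,pin);P0=piv(.18)
print("hole",hole,"pin",pin,"grip",grip,"P0",P0,"hole dist",np.linalg.norm(hole-P0),"th0",np.arctan2(*(grip-P0)[::-1]),np.arctan2(*(hole-P0)[::-1]))
print("goal q",q,P,"th",th)
print(get_obs()["ee_rot"]);print(delta([*grip,.30],th))
E
```

```text
['IKError', 'calibration', 'close_job', 'get_obs', 'hold_point_z', 'snapshot'] 0.0188Traceback (most recent call last):
  File "<stdin>", line 6, in <module>
cv2.error: OpenCV(4.12.0) /io/opencv/modules/calib3d/src/ptsetreg.cpp:1108: error: (-215:Assertion failed) count >= 0 && to.checkVector(2) == count in function 'estimateAffinePartial2D'
```

```bash
python3 - <<'E'
from h import *
C=cam("top");f=lambda a,b,z:onz(C,225+a/4.2,135+b/4.2,z)
W=np.array([f(46,131,.11),f(433,33,.11),f(540,428,.11),f(138,527,.11)])[:,:2].copy()
B=np.array([[.15,.15],[.15,-.15],[-.15,-.15],[-.15,.15]])
M,_=cv2.estimateAffinePartial2D(B,W);print(M,np.hypot(M[0,0],M[1,0]));yaw=np.arctan2(M[1,0],M[0,0])
c=W.mean(0);R=np.array([[np.cos(yaw),-np.sin(yaw)],[np.sin(yaw),np.cos(yaw)]])
H=c+R@[-.158,.15];print("yaw",yaw,"c",c,"H",H,"hinge seen",f(129,544,.14))
hole=f(349,245,.145)[:2];pin=f(377,348,.145)[:2];grip=f(336,190,.187)[:2]
q,P,th,piv=plan(H,yaw,pin);P0=piv(.18)
print("hole",hole,"pin",pin,"grip",grip,"P0",P0,"hole dist",np.linalg.norm(hole-P0),"th0",np.arctan2(*(grip-P0)[::-1]),np.arctan2(*(hole-P0)[::-1]))
print("goal q",q,P,"th",th)
print(get_obs()["ee_rot"]);print(delta([*grip,.30],np.arctan2(*(hole-P0)[::-1])))
E
```

```text
[[ 0.95793487 -0.22102406  0.5831916 ]
 [ 0.22102406  0.95793487  0.07958599]] 0.9831026643826896
yaw 0.22676134869409684 c [0.58319161 0.07958599] H [0.39551302 0.1902239 ] hinge seen [0.39297653 0.19028959 0.14      ]
hole [0.59775997 0.03502748] pin [0.52419658 0.0168999 ] grip [0.62796813 0.04201673] P0 [ 0.40486189 -0.00955747] hole dist 0.19798355758956723 th0 0.22717390610509883 0.22714338622137273
goal q 0.5559807421286109 [0.33085214 0.0009649 ] th 0.08223179081593898
[-3.13958841e+00 -2.17574742e-04  4.47841984e-01]
(array([ 58.42, -31.56,  -9.48]), array([-0.002,  0.   ,  0.221]))
```

```bash
python3 - <<'E'
from h import *
o=get_obs();p0=o["tool_pos"];T=np.array([.628,.042,.25]);y=o["ee_rot"][2]
for i in range(20):
    R=Ro.from_euler('xyz',[np.pi,0,y]);print((R.inv().apply(T-p0)*5).round(1));y+=.146
E
```

```text
[ 2.9 -1.6 -0.2]
[ 3.1 -1.1 -0.2]
[ 3.3 -0.7 -0.2]
[ 3.3 -0.2 -0.2]
[ 3.3  0.3 -0.2]
[ 3.2  0.8 -0.2]
[ 3.1  1.2 -0.2]
[ 2.9  1.7 -0.2]
[ 2.6  2.1 -0.2]
[ 2.3  2.4 -0.2]
[ 1.9  2.7 -0.2]
[ 1.5  3.  -0.2]
[ 1.   3.2 -0.2]
[ 0.6  3.3 -0.2]
[ 0.1  3.3 -0.2]
[-0.4  3.3 -0.2]
[-0.9  3.2 -0.2]
[-1.3  3.  -0.2]
[-1.8  2.8 -0.2]
[-2.2  2.5 -0.2]
```

>>> {"name": "step_arm", "arguments": {
  "increments": "2.9 -1.6 -0.9 0 0 -0.146; 3.1 -1.1 -0.9 0 0 -0.146; 3.3 -0.7 -0.9 0 0 -0.146; 3.3 -0.2 -0.9 0 0 -0.146; 3.3 0.3 -0.9 0 0 -0.146",
  "claw": -1
}}

```text
time: 0.6
tool_pos: [0.3358, -0.36, 0.2503]
ee_rot: [-3.141, -0.001, 1.184]
wrist_force: [0.2, -0.3, 1.0]
width: 0.0938
```

>>> {"name": "step_arm", "arguments": {
  "increments": "3.2 0.8 0 0 0 -0.146; 3.1 1.2 0 0 0 -0.146; 2.9 1.7 0 0 0 -0.146; 2.6 2.1 0 0 0 -0.146; 2.3 2.4 0 0 0 -0.146"
}}

```text
time: 1.1
tool_pos: [0.4335, -0.2252, 0.25]
ee_rot: [-3.141, -0.001, 1.914]
wrist_force: [0.6, 0.6, -0.2]
width: 0.0942
```

>>> {"name": "step_arm", "arguments": {
  "increments": "1.9 2.7 0 0 0 -0.146; 1.5 3.0 0 0 0 -0.146; 1.0 3.2 0 0 0 -0.146; 0.6 3.3 0 0 0 -0.146; 0.1 3.3 0 0 0 -0.146"
}}

```text
time: 1.6
tool_pos: [0.5309, -0.0899, 0.2499]
ee_rot: [-3.141, -0.001, 2.644]
wrist_force: [-0.9, -0.3, 0.6]
width: 0.094
```

>>> {"name": "step_arm", "arguments": {
  "increments": "-0.4 3.3 0 0 0 -0.146; -0.9 3.2 0 0 0 -0.146; -1.3 3.0 0 0 0 -0.146; -1.8 2.8 0 0 0 -0.146; -2.2 2.5 0 0 0 -0.146"
}}

```text
time: 2.1
tool_pos: [0.6287, 0.0438, 0.2497]
ee_rot: [3.141, -0.001, -2.909]
wrist_force: [0.5, -0.6, 0.8]
width: 0.0942
```

```bash
python3 - <<'E'
from h import *
o=get_obs();print(o["time"],o["tool_pos"],o["ee_rot"],o["joint_positions"])
C=cam("wrist");I=snapshot("wrist");cv2.imwrite("pics/w1.png",I[:,:,::-1])
np.savez("w1.npz",K=C[0],e=C[1],R=C[2])
for p in [(.628,.042,.187),(.598,.035,.145),(.524,.017,.152)]: print(proj(C,p))
E
```

```text
2.1 [0.62865059 0.04378753 0.24969431] [ 3.14144057e+00 -1.29550624e-03 -2.90924450e+00] [-2.02981602e-02  2.66972968e-01  1.07629508e+00 -1.81301273e-04
  1.79961700e+00 -1.82348355e+00]
[319.30063954 210.1063195 ]
[319.73173058 163.92672652]
[319.01530206  72.97460035]
```

View pics/w1.png

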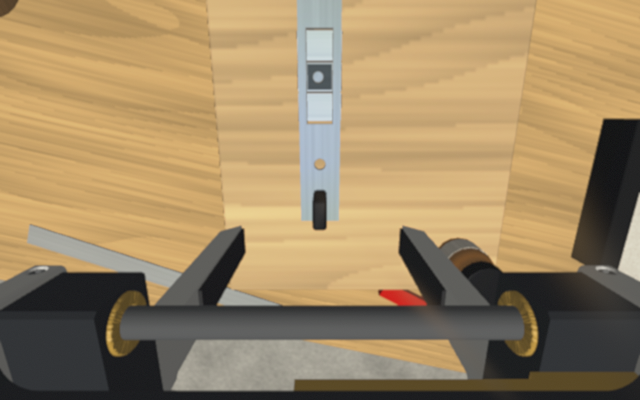

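The wrist view shows the pin at about (318,77) in the slot over the dark middle block, the end hole at (320,164) and the grip at (320,210). All three match the predictions. I'll refine these with masks.

```bash
cat >> h.py <<'E'
def blob(I,u,v,r,test):
    g=I[v-r:v+r+1,u-r:u+r+1].astype(int);m=test(g);n,l,s,c=cv2.connectedComponentsWithStats(m.astype(np.uint8))
    return [(round(c[i][0]+u-r,2),round(c[i][1]+v-r,2),int(s[i][4])) for i in range(1,n) if s[i][4]>8]
E
python3 - <<'E'
from h import *
D=np.load("w1.npz");C=(D["K"],D["e"],D["R"]);I=cv2.imread("pics/w1.png")[:,:,::-1]
pin=blob(I,318,77,9,lambda g:g.sum(2)>330);hole=blob(I,320,164,9,lambda g:g[:,:,0]>g[:,:,2]+15)
gr=blob(I,320,210,22,lambda g:g.sum(2)<150)
blk=blob(I,319,77,16,lambda g:g.sum(2)<330)
print("pin",pin,"hole",hole,"grip",gr,"blk",blk)
big=lambda b:max(b,key=lambda t:t[2])
P=onz(C,*big(pin)[:2],.152);h=onz(C,*big(hole)[:2],.1425);print("pin",P,"hole",h)
H=np.array([.3945,.1902]);yaw=.2268
q,pv,th,piv=plan(H,yaw,P[:2]);P0=piv(.18);d=h[:2]-P0
print("P0",P0,np.linalg.norm(d),"th0",np.arctan2(d[1],d[0]))
t=np.arctan2(d[1],d[0]);G=h[:2]+.036*np.array([np.cos(t),np.sin(t)]);print("grip",G,"goal",q,pv,th,pv+.23*np.array([np.cos(th),np.sin(th)]))
print(delta([*G,.153],t+np.pi),get_obs()["ee_rot"])
E
```

```text
pin [(np.float64(317.67), np.float64(76.53), 114)] hole [(np.float64(319.44), np.float64(163.62), 93)] grip [(np.float64(319.29), np.float64(210.69), 294)] blk [(np.float64(319.37), np.float64(76.47), 437)]
pin [0.52692444 0.01654965 0.152     ] hole [0.59815849 0.03474722 0.1425    ]
P0 [ 0.40385658 -0.00958102] 0.19929431705404657 th0 0.2243021100941537
grip [0.63325668 0.04275456] goal 0.535901521397523 [ 3.33659428e-01 -3.21454823e-04] 0.08707443521858207 [0.56278805 0.01968037]
(array([-0.12, -0.62,  9.53]), array([0.004, 0.   , 0.017])) [ 3.13793654e+00  3.39950726e-04 -2.90052347e+00]
```

```bash
cat > m.py <<'E'
from h import *
big=lambda b:max(b,key=lambda t:t[2])
o=get_obs();print(o["time"],o["tool_pos"],o["ee_rot"],o["qvel"].round(3))
C=cam("wrist");I=snapshot("wrist");cv2.imwrite("pics/w2.png",I[:,:,::-1])
f=lambda p:tuple(int(round(x)) for x in proj(C,p))
pin=blob(I,*f((.525,.0167,.152)),9,lambda g:g.sum(2)>330);hole=blob(I,*f((.596,.0347,.1425)),9,lambda g:g[:,:,0]>g[:,:,2]+15)
print("pin",pin,"hole",hole)
P=onz(C,*big(pin)[:2],.152);h=onz(C,*big(hole)[:2],.1425);print("pin",P,"hole",h)
H=np.array([.3945,.1902]);yaw=.2268
q,pv,th,piv=plan(H,yaw,P[:2]);P0=piv(.18);d=h[:2]-P0
print("P0",P0,np.linalg.norm(d),"th0",np.arctan2(d[1],d[0]))
t=np.arctan2(d[1],d[0]);G=h[:2]+.036*np.array([np.cos(t),np.sin(t)]);print("grip",G,"goal",q,pv,th,pv+.23*np.array([np.cos(th),np.sin(th)]))
print(delta([*G,.153],t+np.pi))
E
python3 m.py
```

```text
2.15 [0.63069116 0.04818679 0.24832815] [ 3.13793654e+00  3.39950726e-04 -2.90052347e+00] [-0.039 -0.041  0.081 -0.032  0.036  0.187]
pin [(np.float64(313.7), np.float64(72.06), 115)] hole [(np.float64(315.13), np.float64(160.33), 94)]
pin [0.52688853 0.01653747 0.152     ] hole [0.598171   0.03474688 0.1425    ]
P0 [ 0.40385658 -0.00958102] 0.1993064382384025 th0 0.224286449332431
grip [0.63326931 0.04275366] goal 0.536101181489732 [ 3.33621389e-01 -3.09303591e-04] 0.08694856349330611 [0.56275253 0.01966368]
(array([-0.34, -0.41,  9.52]), array([ 0.002, -0.002,  0.008]))
```

>>> {"name": "step_arm", "arguments": {
  "increments": "-0.35 -0.4 2 0 0 0.01; 0 0 2 0 0 0; 0 0 2 0 0 0; 0 0 1.5 0 0 0; 0 0 0 0 0 0"
}}

```text
time: 2.7
tool_pos: [0.6307, 0.0389, 0.1721]
ee_rot: [3.14, -0.006, -2.927]
wrist_force: [0.2, -0.3, -0.3]
width: 0.0942
```

```bash
python3 m.py; python3 -c "
from h import *
print(plan(np.array([.3997,.1913]),.2268,np.array([.5269,.01654]))[:3])"
```

```text
2.7 [0.63068216 0.03890328 0.17208239] [ 3.14042184 -0.00608101 -2.92668843] [ 0.001 -0.02  -0.056  0.003  0.021 -0.004]
pin [(np.float64(321.79), np.float64(58.99), 184)] hole [(np.float64(325.53), np.float64(179.79), 167)]
pin [0.52663984 0.01653577 0.152     ] hole [0.59824887 0.03481033 0.1425    ]
P0 [ 0.40385658 -0.00958102] 0.19939647173802594 th0 0.2245098528430717
grip [0.63334539 0.04282496] goal 0.5374450308533789 [ 3.33365429e-01 -2.27319910e-04] 0.08651555165819877 [0.5625052  0.01964644]
(array([-0.26,  0.34,  2.1 ]), array([ 0.   , -0.003, -0.009]))
(0.5646884807406425, array([0.33340086, 0.00260865]), np.float64(0.07187292278480026))
```

View pics/w2.png

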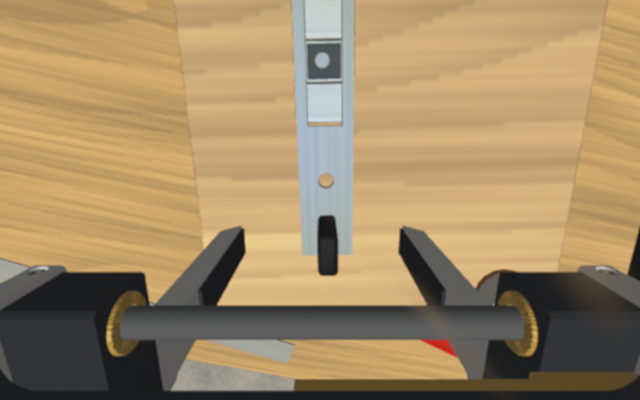

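The fingers now straddle the grip (about (327,245)), with the pin at (322,60) and the hole at (325,180). Next I go down and close.

>>> {"name": "step_arm", "arguments": {
  "increments": "-0.2 0.35 0.7 0 0 -0.01; 0 0 0.7 0 0 0; 0 0 0.5 0 0 0; 0 0 0 0 0 0"
}}

```text
time: 3.15
tool_pos: [0.6333, 0.0433, 0.1555]
ee_rot: [3.141, -0.002, -2.915]
wrist_force: [-0.2, -0.5, 0.3]
width: 0.0941
```

>>> {"name": "step_arm", "arguments": {
  "increments": "0 0 0 0 0 0; 0 0 0 0 0 0; 0 0 0 0 0 0; 0 0 0 0 0 0; 0 0 0 0 0 0",
  "claw": 1
}}

```text
time: 3.65
tool_pos: [0.6338, 0.0433, 0.1567]
ee_rot: [-3.141, 0.0, -2.915]
wrist_force: [0.6, 0.2, 0.1]
width: 0.0574
```

>>> {"name": "step_arm", "arguments": {
  "increments": "0 0 0 0 0 0; 0 0 0 0 0 0; 0 0 0 0 0 0"
}}

```text
time: 3.95
tool_pos: [0.6338, 0.0433, 0.1565]
ee_rot: [-3.142, 0.0, -2.915]
wrist_force: [0.3, -0.0, 0.0]
width: 0.0335
```

>>> {"name": "step_arm", "arguments": {
  "increments": "0 0 0.4 0 0 0; 0 0 0 0 0 0; 0 0 0 0 0 0; 0 0 0 0 0 0; 0 0 0 0 0 0"
}}

```text
time: 4.45
tool_pos: [0.6335, 0.043, 0.1519]
ee_rot: [-3.141, -0.001, -2.915]
wrist_force: [0.6, -0.6, -2.5]
width: 0.0121
```

>>> {"name": "step_arm", "arguments": {
  "increments": "0 0 0 0 0 0; 0 0 0 0 0 0"
}}

```text
time: 4.65
tool_pos: [0.6335, 0.0431, 0.1521]
ee_rot: [-3.141, -0.001, -2.915]
wrist_force: [-1.2, -1.3, -2.8]
width: 0.0119
```

>>> {"name": "step_arm", "arguments": {
  "increments": "0.04 0 -0.64 0 -0.028 0; 0.04 0 -0.64 0 -0.028 0; 0 0 0 0 0 0"
}}

```text
time: 4.95
tool_pos: [0.6329, 0.0429, 0.1673]
ee_rot: [-3.141, 0.06, -2.916]
wrist_force: [-0.0, -0.9, -3.6]
width: 0.0116
```

>>> {"name": "step_arm", "arguments": {
  "increments": "0.04 0 -0.64 0 -0.028 0; 0.04 0 -0.64 0 -0.028 0; 0.04 0 -0.64 0 -0.028 0; 0 0 0 0 0 0"
}}

```text
time: 5.35
tool_pos: [0.63, 0.0423, 0.1861]
ee_rot: [-3.141, 0.144, -2.916]
wrist_force: [0.4, -1.1, -2.6]
width: 0.012
```

```bash
python3 - <<'E'
from h import *
o=get_obs();print(o["time"],o["tool_pos"],o["ee_rot"],o["wrist_force"],o["wrist_torque"],o["width"])
R=Ro.from_euler('xyz',o["ee_rot"]);print("pivot",R.apply([.23,0,.012])+o["tool_pos"])
E
```

```text
5.35 [0.62998375 0.04225891 0.18607235] [-3.14081823  0.14386742 -2.91565713] [ 0.39569227 -1.13178701 -2.56532151] [-0.09718938 -0.41570299  0.20017883] 0.01195644132594606
pivot [ 0.40982378 -0.00835662  0.14122084]
```

```bash
cat >> h.py <<'E'
HH=np.array([.4004,.1914]);PIN=np.array([.5267,.01654])
def tcp(q,th,phi,r=.23,h=.012):
    "tool pose for door angle q, bar yaw th, tilt phi"
    piv=plan(HH,.2268,PIN)[3](q)
    R=Ro.from_euler('xyz',[np.pi,phi,th+np.pi])
    return np.array([*piv,.1405])-R.apply([r,0,h]),R
def rows(L):
    for (p,R),(p2,R2) in zip(L,L[1:]): print((R.inv().apply(p2-p)*100).round(2),(R.inv()*R2).as_rotvec().round(3))
E
python3 - <<'E'
from h import *
q,P,th,_=plan(HH,.2268,PIN);print(q,P,th)
o=get_obs()
L=[tcp(a,b,.144) for a,b in zip(np.linspace(.18,q,16),np.linspace(.226,th,16))]
print(L[0][0],L[0][1].as_euler('xyz'),o["tool_pos"]);rows(L)
for i in (5,10,15):print(L[i][0],L[i][1].as_euler('xyz'))
E
```

```text
0.569623816826351 [0.33317041 0.00303816] 0.06965342312550271
[0.62990957 0.04223832 0.18538145] [ 3.14159265  0.144      -2.91559265] [0.62998375 0.04225891 0.18607235]
[ 0.51 -0.14 -0.07] [ 0.001 -0.     0.01 ]
[ 0.5  -0.13 -0.07] [ 0.001 -0.     0.01 ]
[ 0.5  -0.12 -0.07] [ 0.001 -0.     0.01 ]
[ 0.5  -0.11 -0.07] [ 0.001 -0.     0.01 ]
[ 0.5  -0.1  -0.07] [ 0.001 -0.     0.01 ]
[ 0.5  -0.1  -0.07] [ 0.001 -0.     0.01 ]
[ 0.49 -0.09 -0.07] [ 0.001 -0.     0.01 ]
[ 0.49 -0.08 -0.07] [ 0.001 -0.     0.01 ]
[ 0.49 -0.07 -0.07] [ 0.001 -0.     0.01 ]
[ 0.49 -0.07 -0.07] [ 0.001 -0.     0.01 ]
[ 0.48 -0.06 -0.07] [0.001 0.    0.01 ]
[ 0.48 -0.05 -0.07] [ 0.001 -0.     0.01 ]
[ 0.48 -0.04 -0.07] [ 0.001 -0.     0.01 ]
[ 0.48 -0.04 -0.07] [0.001 0.    0.01 ]
[ 0.47 -0.03 -0.07] [ 0.001 -0.     0.01 ]
[0.60629513 0.03117216 0.18538145] [ 3.14159265  0.144      -2.96770818]
[0.58235606 0.02335699 0.18538145] [ 3.14159265  0.144      -3.0198237 ]
[0.5585201  0.01875997 0.18538145] [ 3.14159265  0.144      -3.07193923]
```

>>> {"name": "step_arm", "arguments": {
  "increments": "0.51 -0.14 -0.07 0.001 0 0.01; 0.5 -0.13 -0.07 0.001 0 0.01; 0.5 -0.12 -0.07 0.001 0 0.01; 0.5 -0.11 -0.07 0.001 0 0.01; 0.5 -0.1 -0.07 0.001 0 0.01"
}}

```text
time: 5.85
tool_pos: [0.6061, 0.0312, 0.1842]
ee_rot: [3.14, 0.14, -2.967]
wrist_force: [1.8, -1.1, -0.7]
width: 0.0118
```

>>> {"name": "step_arm", "arguments": {
  "increments": "0.5 -0.1 -0.07 0.001 0 0.01; 0.5 -0.09 -0.07 0.001 0 0.01; 0.5 -0.08 -0.07 0.001 0 0.01; 0.5 -0.07 -0.07 0.001 0 0.01; 0.5 -0.07 -0.07 0.001 0 0.01"
}}

```text
time: 6.35
tool_pos: [0.5818, 0.0234, 0.1842]
ee_rot: [3.137, 0.14, -3.017]
wrist_force: [1.0, -0.2, -0.9]
width: 0.0122
```

>>> {"name": "step_arm", "arguments": {
  "increments": "0.48 -0.06 -0.07 0.001 0 0.01; 0.48 -0.05 -0.07 0.001 0 0.01; 0.48 -0.04 -0.07 0.001 0 0.01; 0.3 -0.04 -0.07 0.001 0 0.01; 0 0 0 0 0 0"
}}

```text
time: 6.85
tool_pos: [0.564, 0.0195, 0.1842]
ee_rot: [3.136, 0.138, -3.057]
wrist_force: [-0.8, -1.4, -2.8]
width: 0.0121
```

```bash
cat > m3.py <<'E'
from h import *
import sys
o=get_obs();print(o["time"],o["tool_pos"].round(4),o["ee_rot"].round(4),"F",o["wrist_force"].round(2),"M",o["wrist_torque"].round(3),o["width"].round(4))
R=Ro.from_euler('xyz',o["ee_rot"]);f=lambda x:R.apply([.23-x,0,.012])+o["tool_pos"]
print("pivot",f(0),"hole",f(.194))
C=cam("wrist");I=snapshot("wrist");cv2.imwrite(f"pics/{sys.argv[1]}.png",I[:,:,::-1])
print("proj hole",proj(C,f(.194)),"proj pin top",proj(C,[*PIN,.152]))
E
python3 m3.py w3
```

```text
Traceback (most recent call last):
  File "m3.py", line 3, in <module>
    o=get_obs();print(o["time"],o["tool_pos"].round(4),o["ee_rot"].round(4),"F",o["wrist_force"].round(2),"M",o["wrist_torque"].round(3),o["width"].round(4))
                                                                                                                                         ^^^^^^^^^^^^^^^^
AttributeError: 'float' object has no attribute 'round'
```

```bash
sed -i 's/o\["width"\].round(4)/o["width"]/' m3.py; python3 m3.py w3
```

```text
6.85 [0.564  0.0195 0.1842] [ 3.136   0.1382 -3.0571] F [-0.75 -1.4  -2.78] M [-0.189  0.081  0.244] 0.012052974087212407
pivot [0.33868843 0.00044213 0.1406524 ] hole [0.53015345 0.0166569  0.16737743]
proj hole [321.30376216 180.03602144] proj pin top [321.49214456 167.253485  ]
```

View pics/w3.png

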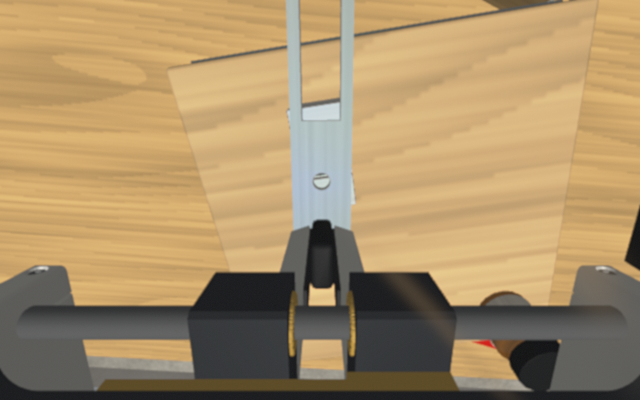

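The hole is seen at about (321,181) against a predicted (321,180). The bar is tipped up and clear of the pin. I'll measure the hole precisely.

```bash
python3 - <<'E'
from h import *
I=cv2.imread("pics/w3.png")
cv2.imwrite("pics/w3c.png",cv2.resize(I[90:240,260:380],None,fx=4,fy=4,interpolation=cv2.INTER_CUBIC))
# bar edges per row, gray
for r in range(168,194,2): print(r,I[r,308:336].sum(1))
E
```

```text
168 [574 565 558 556 562 568 575 584 584 582 578 579 578 579 575 573 566 562
 566 574 578 576 573 570 570 567 565 569]
170 [570 565 556 558 562 567 577 583 585 585 581 582 583 581 579 574 569 563
 566 571 577 576 576 572 568 566 566 567]
172 [576 565 564 562 564 572 581 588 588 578 558 539 524 521 522 529 543 551
 563 576 581 578 576 575 571 570 571 570]
174 [575 567 563 562 568 573 565 540 494 441 393 360 351 375 406 429 473 520
 540 550 569 576 578 575 571 570 571 572]
176 [576 569 564 563 562 548 540 540 529 523 524 505 483 483 479 456 448 441
 419 421 482 547 575 577 574 571 572 569]
178 [577 568 563 561 535 467 418 398 388 389 395 403 424 450 471 488 505 519
 529 545 555 548 559 572 575 571 569 570]
180 [578 569 567 554 510 487 538 583 599 609 616 618 619 625 634 636 640 637
 636 637 612 553 536 560 571 571 570 570]
182 [579 569 566 549 497 468 560 624 637 636 632 630 629 629 629 629 629 631
 633 627 567 483 501 554 572 573 569 569]
184 [579 569 565 563 526 448 427 515 595 630 635 635 635 633 633 636 639 637
 608 533 442 451 532 571 574 572 569 569]
186 [579 568 565 565 566 531 450 390 415 492 562 590 607 611 608 601 572 509
 423 388 443 523 570 577 573 571 570 568]
188 [578 568 565 563 568 573 558 521 469 407 366 355 372 388 381 376 370 384
 445 516 559 576 579 577 571 570 569 568]
190 [577 569 562 562 566 573 581 585 584 570 549 528 510 502 506 521 536 545
 560 574 580 580 576 574 572 570 569 566]
192 [575 566 559 562 563 567 574 581 586 581 579 581 579 579 575 573 566 564
 565 569 578 573 574 571 568 566 565 566]
```

View pics/w3c.png

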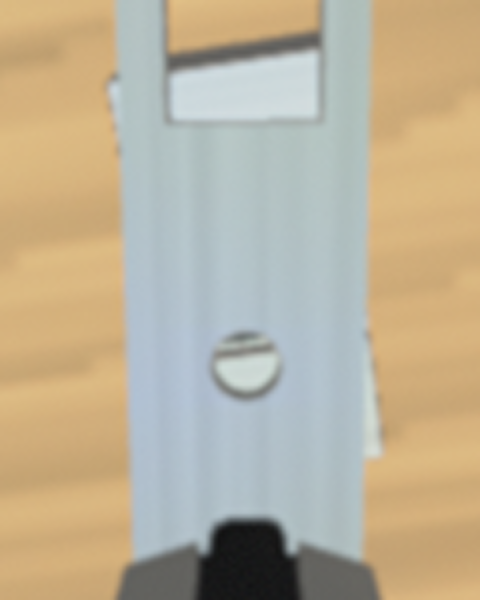

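```bash
python3 - <<'E'
from h import *
c=calibration("wrist");K=c["camera_matrix"];T=c["tool_from_camera"]
def ontool(u,v,z):
    d=T[:3,:3]@np.array([(u-K[0,2])/K[0,0],-(v-K[1,2])/K[1,1],-1.]);return T[:3,3]+d*(z-T[2,3])/d[2]
print(ontool(321.2,181.2,.007))
o=get_obs();print(o["time"],o["tool_pos"],o["ee_rot"])
# target: hover pose at phi=.075
L=[tcp(.5415,.0835,.138),tcp(.5415,.0835,.108),tcp(.5415,.0835,.08)];rows(L)
q,P,th,_=plan(HH,.2268,PIN);print(q,P,th,[tcp(q,th,.08)[0]])
E
```

```text
[ 3.63111215e-02 -5.27469394e-05  7.00000000e-03]
6.9 [0.56409779 0.01950154 0.18404519] [ 3.13591821  0.13782694 -3.0568592 ]
[-0.03 -0.    0.69] [0.   0.03 0.  ]
[-0.02  0.    0.64] [ 0.     0.028 -0.   ]
0.569623816826351 [0.33317041 0.00303816] 0.06965342312550271 [array([0.56092223, 0.01892756, 0.170842  ])]
```

>>> {"name": "step_arm", "arguments": {
  "increments": "-0.03 0 0.69 0 0.03 0; -0.02 0 0.64 0 0.028 0; 0.27 -0.03 -0.02 0 0 0.008; 0.27 -0.03 -0.02 0 0 0.007; 0 0 0 0 0 0"
}}

```text
time: 7.4
tool_pos: [0.5617, 0.0187, 0.1714]
ee_rot: [3.135, 0.082, -3.072]
wrist_force: [-0.5, -0.7, -3.1]
width: 0.0118
```

>>> {"name": "step_arm", "arguments": {
  "increments": "0 0 0 0 0 0; 0 0 0 0 0 0"
}}

```text
time: 7.6
tool_pos: [0.5617, 0.0187, 0.1715]
ee_rot: [3.135, 0.082, -3.071]
wrist_force: [0.1, -0.5, -2.4]
width: 0.0118
```

```bash
python3 m3.py w4; python3 - <<'E'
from h import *
I=cv2.imread("pics/w4.png")
cv2.imwrite("pics/w4c.png",cv2.resize(I[130:230,260:380],None,fx=5,fy=5,interpolation=cv2.INTER_CUBIC))
E
```

```text
7.6 [0.5617 0.0187 0.1715] [ 3.1349  0.082  -3.0715] F [ 0.05 -0.49 -2.45] M [-0.221 -0.199  0.281] 0.01175903023706207
pivot [0.33397374 0.00283882 0.14074426] hole [0.5268474  0.01638256 0.15662885]
proj hole [321.33965293 179.96142722] proj pin top [321.57050252 177.69243362]
```

View pics/w4c.png

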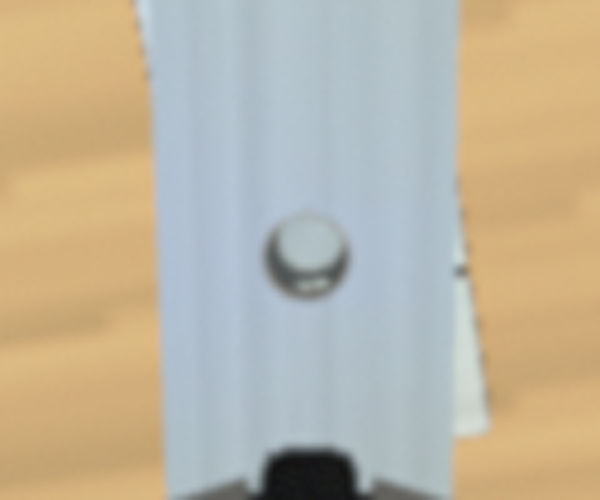

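The crop shows the pin top through the hole, at about (321.8,178.4) full-picture, against a predicted (321.6,177.7). It is nearly concentric, with a small correction needed. I'll lower it slowly and feel for the pin.

>>> {"name": "step_arm", "arguments": {
  "increments": "0.03 0.03 0 0.006 0 0; -0.01 0 0.23 0 0.01 0; -0.01 0 0.23 0 0.01 0; 0 0 0 0 0 0; 0 0 0 0 0 0"
}}

```text
time: 8.15
tool_pos: [0.5619, 0.0191, 0.1666]
ee_rot: [3.141, 0.061, -3.071]
wrist_force: [0.6, -0.8, -1.9]
width: 0.0119
```

>>> {"name": "step_arm", "arguments": {
  "increments": "-0.01 0 0.23 0 0.01 0; 0 0 0 0 0 0; 0 0 0 0 0 0"
}}

```text
time: 8.45
tool_pos: [0.5621, 0.0191, 0.1643]
ee_rot: [3.141, 0.051, -3.071]
wrist_force: [0.1, -1.7, -1.8]
width: 0.0121
```

```bash
python3 m3.py w5
```

```text
8.45 [0.5621 0.0191 0.1643] [ 3.1408  0.0509 -3.0715] F [ 0.11 -1.69 -1.78] M [-0.199 -0.118  0.27 ] 0.01207889528790131
pivot [0.33352538 0.0030386  0.14064096] hole [0.5267987  0.01660944 0.15050277]
proj hole [321.33871722 179.91484886] proj pin top [321.2340217  180.36369235]
```

No contact force, and the hole's underside should now be below the pin top. I continue down.

>>> {"name": "step_arm", "arguments": {
  "increments": "-0.01 0 0.23 0 0.01 0; 0 0 0 0 0 0; 0 0 0 0 0 0"
}}

```text
time: 8.8
tool_pos: [0.5622, 0.0191, 0.162]
ee_rot: [3.141, 0.041, -3.072]
wrist_force: [-0.8, -1.2, -1.8]
width: 0.0119
```

>>> {"name": "step_arm", "arguments": {
  "increments": "-0.01 0 0.23 0 0.01 0; 0 0 0 0 0 0; 0 0 0 0 0 0"
}}

```text
time: 9.1
tool_pos: [0.5625, 0.0191, 0.1597]
ee_rot: [3.141, 0.031, -3.071]
wrist_force: [-0.2, -1.9, -1.9]
width: 0.012
```

```bash
python3 m3.py w6; python3 - <<'E'
from h import *
I=cv2.imread("pics/w6.png")
cv2.imwrite("pics/w6c.png",cv2.resize(I[130:230,260:380],None,fx=5,fy=5,interpolation=cv2.INTER_CUBIC))
E
```

```text
9.1 [0.5625 0.0191 0.1597] [ 3.1407  0.0309 -3.0714] F [-0.18 -1.85 -1.93] M [-0.229 -0.008  0.277] 0.01201125689413417
pivot [0.33356352 0.0030663  0.14063783] hole [0.52699345 0.01666176 0.14664011]
proj hole [321.34428483 179.88569018] proj pin top [321.1665322  181.45954442]
```

View pics/w6c.png

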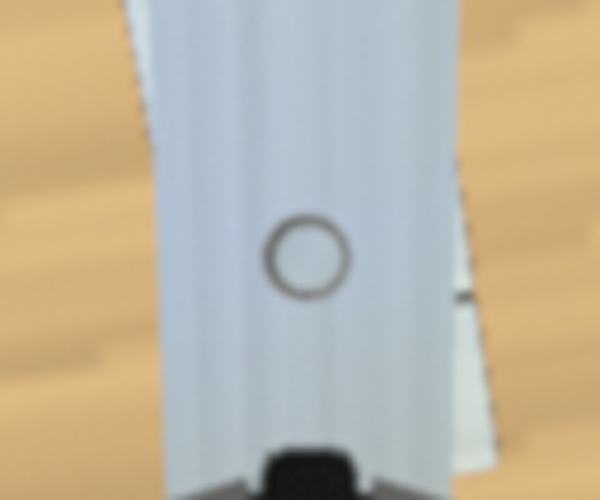

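The pin top fills the hole concentrically, so it has entered. I lower it to flat.

>>> {"name": "step_arm", "arguments": {
  "increments": "0 0 0.23 0 0.01 0; 0 0 0 0 0 0; 0 0 0.23 0 0.01 0; 0 0 0 0 0 0; 0 0 0 0 0 0"
}}

```text
time: 9.65
tool_pos: [0.5628, 0.0192, 0.1552]
ee_rot: [3.141, 0.011, -3.071]
wrist_force: [-0.3, -1.2, -1.3]
width: 0.0116
```

>>> {"name": "step_arm", "arguments": {
  "increments": "0 0 0.18 0 0.008 0; 0 0 0 0 0 0; 0 0 0 0 0 0"
}}

```text
time: 9.95
tool_pos: [0.5629, 0.0192, 0.1535]
ee_rot: [3.141, 0.004, -3.071]
wrist_force: [0.0, -1.0, -2.1]
width: 0.0122
```

>>> {"name": "step_arm", "arguments": {
  "increments": "0 0 0.1 0 0.004 0; 0 0 0 0 0 0; 0 0 0.07 0 0 0; 0 0 0 0 0 0; 0 0 0 0 0 0"
}}

```text
time: 10.45
tool_pos: [0.5628, 0.0192, 0.152]
ee_rot: [3.141, -0.0, -3.071]
wrist_force: [1.4, -1.2, -1.7]
width: 0.0117
```

>>> {"name": "step_arm", "arguments": {
  "increments": "0 0 0.05 0 0 0; 0 0 0 0 0 0; 0 0 0.05 0 0 0; 0 0 0 0 0 0; 0 0 0 0 0 0"
}}

```text
time: 10.95
tool_pos: [0.5628, 0.0192, 0.1519]
ee_rot: [3.141, 0.0, -3.071]
wrist_force: [-1.7, -1.6, 5.3]
width: 0.0117
```

It presses on the block with 5 N at the same height as when it first lay flat, so it is home. I release and retreat.

>>> {"name": "step_arm", "arguments": {
  "increments": "0 0 -0.05 0 0 0; 0 0 0 0 0 0; 0 0 0 0 0 0; 0 0 0 0 0 0; 0 0 0 0 0 0",
  "claw": -0.3
}}

```text
time: 11.45
tool_pos: [0.5627, 0.0193, 0.151]
ee_rot: [3.141, -0.001, -3.072]
wrist_force: [-0.4, -0.1, 0.6]
width: 0.0484
```

>>> {"name": "step_arm", "arguments": {
  "increments": "0 0 -1 0 0 0; 0 0 -2 0 0 0; 0 0 -2 0 0 0; 0 0 -3 0 0 0; 0 0 -3 0 0 0"
}}

```text
time: 11.95
tool_pos: [0.5626, 0.0191, 0.2629]
ee_rot: [3.141, -0.0, -3.071]
wrist_force: [0.9, -0.5, 0.3]
width: 0.061
```

>>> {"name": "step_arm", "arguments": {
  "increments": "0 0 -1 0 0 0; 0 0 0 0 0 0; 0 0 0 0 0 0; 0 0 0 0 0 0; 0 0 0 0 0 0"
}}

```text
time: 12.45
tool_pos: [0.5621, 0.0191, 0.2694]
ee_rot: [3.14, -0.004, -3.071]
wrist_force: [0.4, -0.6, 0.1]
width: 0.0608
```

```bash
python3 - <<'E'
from h import *
o=get_obs();print(o["time"],o["tool_pos"],o["wrist_force"],o["width"])
C=cam("wrist");I=snapshot("wrist")[:,:,::-1];S=snapshot("scene")[:,:,::-1]
print(proj(C,[*PIN,.152]))
S=cv2.resize(S[130:270,240:420],None,fx=2.8,fy=2.86)
cv2.imwrite("pics/fin.png",np.hstack([I[:,170:470],S[:400]]))
E
```

```text
12.45 [0.56214474 0.01913469 0.26935092] [ 0.39491643 -0.56070578  0.1161316 ] 0.0607948154085013
[321.29339535 158.32831903]
```

View pics/fin.png

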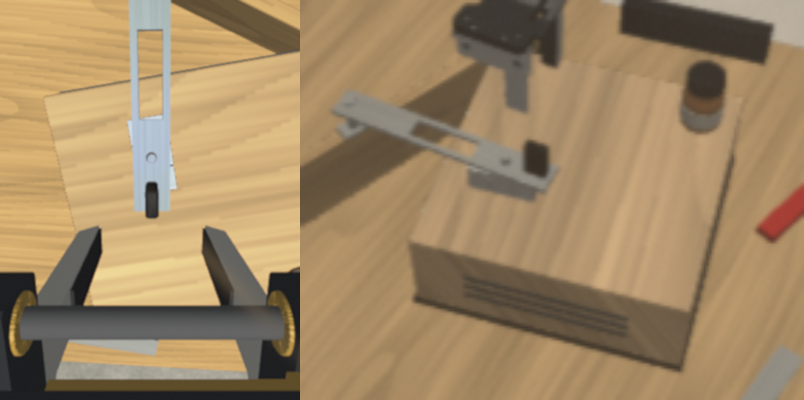

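The final pictures show the pin standing in the end hole (wrist view about (321,158), as predicted). The stay lies flat on the blocks, the door is open wider, the jar and level are in place, and the gripper is clear.

```bash
python3 -c "
from bench import *
print(close_job())"
```

```text
the job is handed in; nothing more can be done
None
```

The stay's end hole is now over the pin and the bar lies flat on the blocks. I gripped the stay by its black grip, tipped it up about 0.14 rad so the slot cleared the pin, and swung the door from 0.18 to about 0.57 rad. I then lined the hole up with the pin by wrist camera, lowered it in small steps, let go and backed off.

- **Seating:** The hole went on with no noticeable contact force. A final gentle press gave about 5 N at the same tool height (0.152 m) as when the stay first lay flat, so I take it as fully home.
- **After release:** The final pictures show the pin in the hole, the bar flat, the jar and level where they were, and the gripper clear with near-zero force. The tape core and screwdriver were not in those last pictures, but the arm never went near them once it reached the box.
- **Time:** About 12.5 s of the 51 s had passed when I handed the job in.
- **Disagreement:** The hinge position from the top camera was about 6 mm off from where the lifted stay put it. I used the value from the lifted stay.

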